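# Bolt the slide archive case through its slotted locking disc

### The arm

A 6-joint arm with a two-finger parallel gripper is mounted at the origin on the work surface. World frame = base frame: x ahead of the robot, y to its left, z up, the work surface at z = 0. Lengths are in mm, angles in rad, forces in N, time in s.
With the tool pointing down it reaches from about 275 to 1000 mm from the base axis. Payload 8.4 kg.
Tool frame: the origin (TCP) lies midway between the tips of the shut fingers; the grasp point (between the pads) lies 19 mm behind it; z points along the fingers, y is the line along which they close (so a half turn about z gives the same grasp; the last joint's range is limited). The gripper opens to 85 mm and grips with 20 to 120 N. Pads are 22 mm wide; open, the fingers measure 114 mm over their backs; the gripper's body (76 mm by 85 mm) begins 54 mm behind the grasp point. The pads swing forward as they close: fully open they stand 13 mm farther back than shut.
Start: joints at [1.334, 0.353, 1.633, -0, 1.155, -0.002], TCP at [145.404, 607.853, 231.281] pointing down, gripper open.
Joint ranges: [-2.63, 2.63], [-0.92, 2.1], [0.06, 2.66], [-1.3, 4.44], [0, 2.69], [-3.02, 3.02]. Speed limits (rad/s): [2.22, 2.22, 2.79, 3.14, 3.14, 3.14].

### API

Orientations are given as [roll, pitch, yaw] about the fixed x, y, z axes, in that order (R = Rz(yaw) Ry(pitch) Rx(roll)).
In Python, from rig import telemetry, optics, r gives the robot as it stands.
- The arm moves only by the tool play_rows, never from a script. Its arguments are lists of equal length, an entry for each row: "dp": the shift along the tool's x, y, z in units of 40 mm (1.0 is 40 mm), a list of three; "rot": the turn, a rotation vector about the tool's x, y, z in units of 6 degrees (1.0 is 6 degrees), a list of three. In form: {"dp": [[tx, ty, tz], ...], "rot": [[ax, ay, az], ...]}. A call has 1 to 5 rows; each row is the pose to reach, as a shift and turn from the pose commanded when the call began, along the tool's axes at that moment; what a row does not reach only later rows make up. A row lasts 1/12 s, in which the tool goes at most 41.7 mm and 7.16 degrees, less where a joint would pass 70% of its speed; a pose out of reach is approached as far as the arm can. A call with a gripper value outside its range is refused whole. "fingers" is the opening, from 0 (shut) to 1 (fully open), set as the call begins (left out, the last holds). The fingers move at their own pace and stop on an object; "grip_force" is the grip in N (left out, the last holds). Time passes only in rows, so rows that repeat a pose let the fingers close. It gives the time, the measured TCP pose, the force, the opening and the grip force at its end, in the units of the state.
- telemetry.sense(): the state, without advancing time (a new reading comes with each control period).
- optics.grab_frame(name): name is "side" or "top"; returns a dict with "color" (480x640x3 uint8, red, green, blue), "mtx" (3x3 intrinsics, pixels), "R" (3x3) and "t" (3): a world point X has camera coordinates R X + t. Camera axes: x right, y down, z forward; pixel columns grow to the right and rows downward; lengths in mm; the calibration is good to about 2 mm. A picture is of the moment at which its call begins. There is no depth.
- r.sign_off(): hands the job in; it is judged then, once.
The state is a dict: "clock": time; "qpos": joint angles; "qvel": joint speeds; "joint_efforts": joint torques, N m; "eef_pos": TCP position; "tcp_rot": TCP orientation; "contact_force": force on the tool from outside, world axes, zero at the start; "wrist_torque": the same for the moment, N m; "opening": opening from 0.0 (shut) to 1.0 (fully open); "grasp_force": force on a finger pad.
Only numpy, scipy, OpenCV 4.12 (cv2) and the standard library are available. Lean on these libraries where they do the work, as an engineer would, in place of code of your own. Each camera call takes 0.05 s, during which the arm holds its last target. There are 200 camera calls.

### The job

Lock the slide archive case: push the stud of the slotted disc round with a fingertip until the slot lines up with the bolt, then push the bolt by its end plate through the disc and the keeper until it is fully home against the guide. Only push: the bolt must not be lifted or tipped, and the things lying around stay where they are.

Things in the scene. Friction and masses are not known exactly. Their poses are not given: they have to be found in the camera images.
- case: Slide archive case, fixed to the desk: 200 (x) x 360 (y) x 60 mm tall, with an aluminium plate (96 mm wide) on its lid, top at z = 64 mm. Origin: centre of the underside, on the desk; z up. The bolt slides along x = 0 in this frame's +y direction, through a steel guide bridge (36 mm wide, y = -20 to 40 mm), the disc (axis at y = 85 mm) and a keeper bridge. Bridges stand 21 mm above the plate.
- guide (a point): Middle of the rear (-y) end of the guide bridge's tunnel, at half the bolt's height: (0, -20, 71 mm) in the case's frame. The bolt's push plate comes to rest against this end when the bolt is fully home.
- keeper (a point): Middle of the keeper bridge's tunnel: (0, 145, 71 mm) in the case's frame; axes as the case. The keeper is 34 mm wide, y = 138 to 152 mm, its tunnel 18 mm wide.
- lock_disc (a joint): Angle of the slotted disc about its vertical axis (rad, growing anticlockwise from above). The slot runs right through, so it lines up with the bolt at 0 (stud towards the case's +x) and at 3.14 (stud towards -x): either will do. Turns from -0.7 to 3.84; starts between 0.5 and 2.64. Friction holds it where it is left (about 2.6 N at the stud turns it).
- disc_centre (a point): Centre of the locking disc's upper face. The disc is dark steel, 84 mm across, lying flat, its upper face 82 mm above the desk. A slot 20 mm wide, flared to 25 mm at both mouths, splits it across its whole width (bright plate shows in it). Axes turn with the disc: the slot runs along this frame's y, the stud stands on its +x side.
- disc_stud (a point): The finger stud for turning the disc: an upright aluminium pin, 12 mm in diameter, standing on the disc 31 mm from its axis, from the disc's upper face (82 mm above the desk) up to 115 mm. This point is on the pin's axis, 100 mm above the desk.
- bolt: The steel bolt, a loose bar of about 0.4 kg lying on the plate, sliding with light friction: 14 mm wide and tall, 182 mm long ahead of its push plate, the last 10 mm tapering to a 9 mm wide nose. Origin: underside of the bar at the push plate's front face; y points to the nose. Origin at y = -165 to -150 mm in the case's frame at the start, -20 mm when fully home. 1 mm play each side in the guide.
- bolt_nose (a point): Middle of the bolt's nose end face, 182 mm ahead of the bolt's origin, 7 mm above its underside.
- bolt_plate (a point): On the rear face (facing the bolt's -y) of the upright push plate at the bolt's rear end, at its middle width. The plate is 44 mm wide, 10 mm thick and reaches from 65 to 108 mm above the desk; this point is 92 mm above the desk.
- oil_bottle_mid (a point): Small amber glass dropper bottle, 24 mm across and 50 mm tall, standing on the case's lid beside the bolt (+x side of the case). This point is its centre, half-way up. Leave it alone.
- slide_mailer_mid (a point): Flat blue plastic slide mailer, 32 x 82 x 13 mm, lying on the case's lid on the other side of the bolt (-x side). This point is its centre, half-way up. Leave it alone.
- objective_mid (a point): Loose steel microscope objective, 28 mm across and 44 mm tall, standing on the desk on the case's -x side. This point is its centre, half-way up. Leave it alone.
- cover_glass_box_mid (a point): Small clear box of cover glasses, 60 x 45 x 28 mm, on the desk on the case's -x side. This point is its centre, half-way up. Leave it alone.
- marker_mid (a point): White marker pen with black cap, 120 x 13 x 13 mm, lying on the desk on the case's +x side. This point is its centre, half-way up. Leave it alone.
- slide_tray_mid (a point): Open cardboard tray of specimen slides, 200 x 150 x 20 mm, on the desk to the robot's left. This point is its centre, half-way up. Leave it alone.
- mug_mid (a point): White mug, 80 mm across and 90 mm tall, on the desk to the robot's left. This point is its centre, half-way up. Leave it alone.
Not all that is in view belongs to the job. Of the things that look like the bolt, the middle-sized one is meant.

How it is judged (in metres and radians):
On the way, in this order (a step that is already met when the one before it is completed fails the run):
1. the disc's slot is lined up with the bolt (within 0.22 rad) before the bolt enters it (nose not past the disc's rim by more than 10 mm) (angle between the y axis of disc_centre and the y axis of case, either way round below 0.22 rad and y of bolt_nose in the frame of case below 0.053 m), for 0.05 s.
2. the bolt has passed through the disc and the keeper and is home (nose within 6 mm of its final place) (y of bolt_nose in the frame of case above 0.156 m), for 0.1 s.
At the end, for the whole second after the job is handed in: The bolt lies level and at rest on the plate, through the disc's slot and the keeper, its nose within 6 mm of fully home and within 5 mm of the centre line; the disc's slot is within 0.15 rad of the bolt's line, at rest (y of bolt_nose in the frame of case above 0.156 m and angle between the y axis of disc_centre and the y axis of case, either way round below 0.15 rad and x of bolt_nose in the frame of case between -0.005 and 0.005 m and z of bolt in the frame of case below 0.07 m and angle between bolt's own z axis and vertical below 0.06 rad and linear speed of bolt below 0.01 m/s and velocity of joint lock_disc between -0.05 and 0.05 rad/s); the robot touches nothing.
It fails at once if the bolt is lifted (more than 12 mm) or tipped (more than 0.2 rad) (z of bolt in the frame of case above 0.076 m or z of bolt_nose in the frame of case above 0.083 m or angle between bolt's own z axis and vertical above 0.2 rad).
It fails at once if a bystander (bottle, mailer, objective, cover glass box, marker, slide tray or mug) is moved more than 20 mm (distance of any of oil_bottle_mid, slide_mailer_mid, objective_mid, cover_glass_box_mid, marker_mid, slide_tray_mid, mug_mid from where it was at the start of the episode above 0.02 m).
It also fails if it takes over 51 s, if anything falls off the work surface, if the arm or the gripper's body presses on something with over 40 N, if the wrist force passes 120 N, or if a joint passes its speed limit or range.

## Working session

There is one attempt and no reset: what is moved stays moved. The work goes in short steps, Python scripts to look and compute and a tool call to move; the robot and the scene stay as the last step left them, time stands still between calls to the robot, and variables do not carry over. Pictures are saved under pics/ and viewed, at most 10 in all, crops included, and the job is handed in when it is done.

Besides the shell and the picture viewer there is one more tool, called after "Call:" by a JSON object that holds its "op" and its "data". play_rows: Moves the arm, as the interface text tells. Its arguments: {"type":"object","properties":{"dp":{"type":"array"},"rot":{"type":"array"},"fingers":{"type":"number"},"grip_force":{"type":"number"}},"required":["dp","rot"]}

```bash
mkdir -p pics
python3 - <<'E'
from rig import telemetry, optics, r
import cv2,pickle,numpy as np
s=telemetry.sense();print(s)
for n in("top","side"):
    f=optics.grab_frame(n);pickle.dump(f,open(n+".pkl","wb"))
    cv2.imwrite(f"pics/{n}0.png",f["color"][:,:,::-1]);print(n,f["mtx"],-np.array(f["R"]).T@f["t"],f["R"])
E
```

```text
{'clock': 0.0, 'qpos': array([ 1.33360757e+00,  3.53666496e-01,  1.63412876e+00, -1.00865572e-05,
        1.15518475e+00, -2.40486680e-03]), 'qvel': array([ 0.00040205, -0.00029145, -0.00127575, -0.00014311,  0.00077502,
       -0.00159164]), 'joint_efforts': array([ 9.00945452e-04, -6.05243325e+01, -3.42059970e+01,  2.08573538e-04,
        9.36608179e-03, -7.66707444e-05]), 'eef_pos': array([145.29135596, 607.39565241, 230.55251403]), 'tcp_rot': array([-3.14020528e+00,  5.88579714e-06,  2.90681284e+00]), 'contact_force': array([-0.20289786,  0.61336316,  0.37740648]), 'wrist_torque': array([-0.04760743,  0.02642268,  0.00601249]), 'grasp_force': 0.0, 'opening': 1.0023711102052502}
top [[515.16189425   0.         323.43627686]
 [  0.         515.16189425 244.19566933]
 [  0.           0.           1.        ]] [ 298.52270421   13.7193318  1330.64157744] [[-0.09329297 -0.99561103 -0.00742349]
 [-0.97509952  0.09287252 -0.20138428]
 [ 0.20118985 -0.01154909 -0.97948418]]
side [[435.90960126   0.         318.04779085]
 [  0.         435.90960126 238.85781771]
 [  0.           0.           1.        ]] [ 393.08713141 -809.94071454  830.89740678] [[ 0.98782371 -0.15506796  0.01257931]
 [-0.09352786 -0.6565157  -0.7484916 ]
 [ 0.12432558  0.73820124 -0.66302495]]
```

View pics/top0.png

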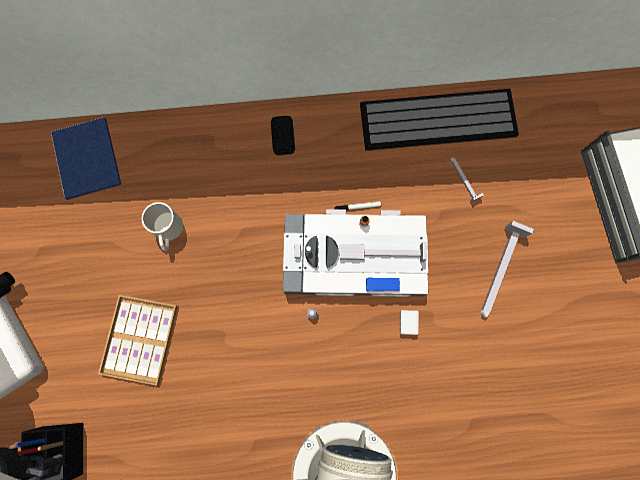

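View pics/side0.png

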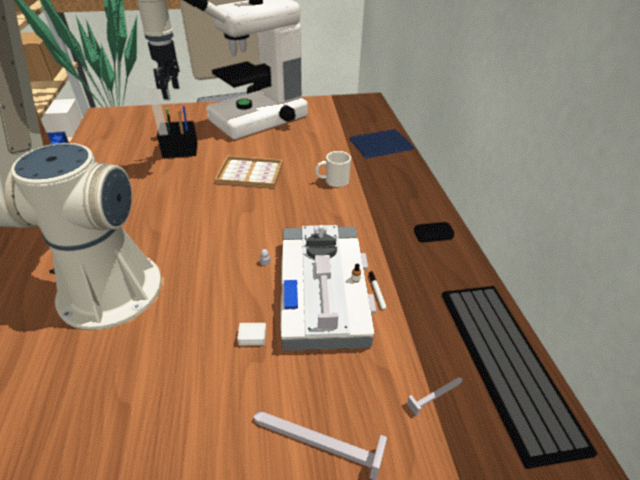

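Top view: the case's +y points left in the image and its +x points up, away from the robot. Things that could be taken for the bolt are the bar in the guide at (390,250), the large loose one at (505,270) and the small loose one at (467,180). The middle-sized one is the bar in the guide, and a close crop will check that.

```bash
cat > h.py <<'E'
import numpy as np,pickle,cv2
def ray(f,px,z):
    R=np.array(f["R"]);t=np.array(f["t"]);K=f["mtx"]
    c=-R.T@t;d=R.T@np.linalg.inv(K)@np.array([px[0],px[1],1.]);return c+d*(z-c[2])/d[2]
def proj(f,X):
    p=f["mtx"]@(f["R"]@np.array(X,float)+f["t"]);return p[:2]/p[2]
E
python3 - <<'E'
from h import *
f=pickle.load(open("top.pkl","rb"));g=f["color"]
c=cv2.resize(g[195:310,275:440][:,:,::-1],None,fx=4.8,fy=4.8,interpolation=cv2.INTER_CUBIC);cv2.imwrite("pics/c1.png",c)
hsv=cv2.cvtColor(g,cv2.COLOR_RGB2HSV)
m=((hsv[...,1]<60)).astype(np.uint8);
roi=np.zeros_like(m);roi[200:305,275:437]=m[200:305,275:437]
n,l,s,_=cv2.connectedComponentsWithStats(roi)
k=1+s[1:,4].argmax();print(s[k]);ys,xs=np.where(l==k)
r=cv2.minAreaRect(np.c_[xs,ys].astype(np.float32));b=cv2.boxPoints(r);print(b)
for p in b: print(ray(f,p,60).round(1))
E
```

```text
[  283   208   145    89 11260]
[[282.4503  294.2796 ]
 [283.76974 207.19351]
 [428.26688 209.38284]
 [426.94742 296.46893]]
[443.4 111.3  60. ]
[665.3  90.7  60. ]
[ 624.4 -275.8   60. ]
[ 404.5 -242.8   60. ]
```

View pics/c1.png

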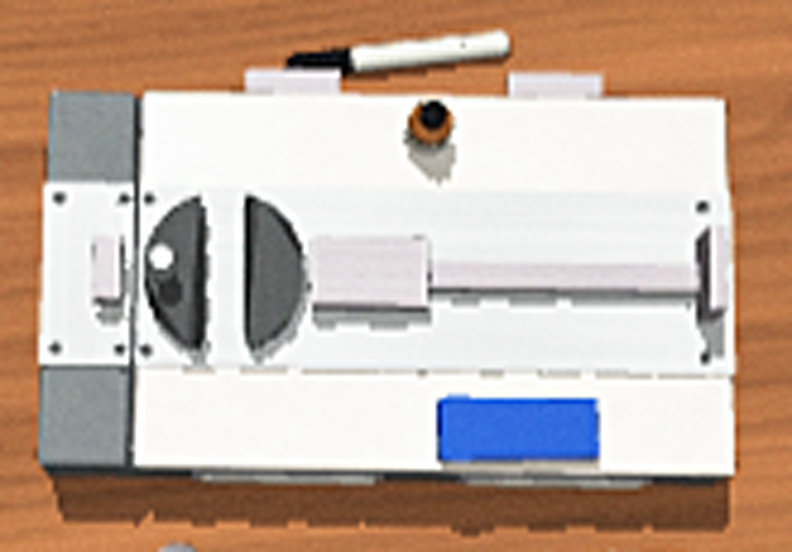

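The crop shows the bolt in the guide, with its push plate at crop (712,270). The disc's slot lies across the bolt line, the stud top at (161,257) points towards the keeper (about 90°), and the bottle and mailer stand beside the bolt.

Run:
```python
from h import *
f=pickle.load(open("top.pkl","rb"))
P=lambda x,y,z:ray(f,((x+.5)/4.8+274.5,(y+.5)/4.8+194.5),z)
c=[P(*p,60) for p in((50,90),(725,98),(733,473),(40,465))]
for a in c:print(a.round(1))
a,b,d,e=c
print("len",np.linalg.norm(a-b),np.linalg.norm(e-d),np.linalg.norm(a-e),np.linalg.norm(b-d))
o=np.mean(c,0);u=(a-b)+(e-d);u/=np.linalg.norm(u);v=np.array([u[1],-u[0],0]);print("centre",o,"yaw of case x",np.arctan2(v[1],v[0]))
C=lambda p:np.round([(p-o)@v,(p-o)@u],1)
for n,p in dict(stud=(161,257,115),platetop1=(720,227,108),platetop2=(720,308,108),guideTL=(312,236,85),guideBL=(316,308,85),guideTR=(428,236,85),guideBR=(430,308,85),discA=(203,196,82),discA2=(203,350,82),discB=(247,196,82),discB2=(247,350,82),left=(145,265,82),right=(304,265,82),bottletop=(432,114,110),mailer1=(440,398,73),mailer2=(597,460,73),keepT=(107,236,85),keepB=(107,303,85)).items():print(n,P(*p).round(1),C(P(*p)))
```

```text
[648.8  88.8  60. ]
[ 610.3 -267.2   60. ]
[ 412.5 -244.8   60. ]
[450.2 109.6  60. ]
len 358.0594410357148 356.3687722344654 199.70649318936628 199.04904232184617
centre [530.44057928 -78.40025173  60.        ] yaw of case x -0.1067445593282418
stud [542.   36.9 115. ] [ -0.7 115.9]
platetop1 [ 532.1 -245.1  108. ] [  19.4 -165.6]
platetop2 [ 490.9 -239.6  108. ] [ -22.1 -164.5]
guideTL [551.7 -40.8  85. ] [17.1 39.6]
guideBL [514.1 -39.1  85. ] [-20.5  37.3]
guideTR [ 546.  -100.2   85. ] [ 17.8 -20. ]
guideBR [508.6 -97.1  85. ] [-19.8 -20.9]
discA [578.6  13.1  82. ] [38.2 96.1]
discA2 [498.4  20.4  82. ] [-42.4  94.8]
discB [576.5  -9.6  82. ] [38.4 73.3]
discB2 [496.3  -2.   82. ] [-42.1  72.4]
left [545.3  46.1  82. ] [  1.5 125.4]
right [537.5 -35.3  82. ] [ 2.4 43.6]
bottletop [ 603.9 -106.8  110. ] [ 76.  -20.4]
mailer1 [463.6 -98.1  73. ] [-64.4 -26.7]
mailer2 [ 424.4 -174.2   73. ] [ -95.2 -106.5]
keepT [561.7  64.2  85. ] [ 15.9 145.1]
keepB [526.8  67.1  85. ] [-19.1 144.3]
```

```bash
cat >> h.py <<'E'
from scipy.spatial.transform import Rotation as Ro
O=np.array([528.9,-78.2,0]);V=np.array([.9943,-.1065,0]);U=np.array([.1065,.9943,0])
def W(x,y,z): return O+V*x+U*y+np.array([0,0,z])
def go(s,X,yaw):
    T=Ro.from_euler('xyz',s["tcp_rot"]);G=Ro.from_euler('xyz',[np.pi,0,yaw])
    print("at",s["clock"],s["eef_pos"].round(1),s["tcp_rot"].round(3),"F",s["contact_force"].round(1))
    print("dp",(T.inv().apply(np.array(X)-s["eef_pos"])/40).round(2),"rot",(np.degrees((T.inv()*G).as_rotvec())/6).round(2))
E
python3 - <<'E'
from h import *
from rig import telemetry
go(telemetry.sense(),[565,56,200],2.249)
E
```

```text
at 0.1 [145.3 607.4 230.6] [-3.14   0.     2.907] F [1.2 0.2 0.7]
dp [-13.41 -10.97   0.78] rot [-0.01  0.    6.28]
```

Call:
{"op": "play_rows", "data": {"dp": [[-13.4,-11,0.8],[-13.4,-11,0.8],[-13.4,-11,0.8],[-13.4,-11,0.8],[-13.4,-11,0.8]], "rot": [[0,0,6.3],[0,0,6.3],[0,0,6.3],[0,0,6.3],[0,0,6.3]], "fingers": 0}}

```text
clock: 0.52
eef_pos: [271.6, 440.2, 221.3]
tcp_rot: [-3.141, 0.0, 2.276]
contact_force: [1.9, 0.2, -1.5]
opening: 0.298
grasp_force: 0.0
```

Run:
```python
from h import *
from rig import telemetry
go(telemetry.sense(),[565,56,200],2.249)
```

```text
at 0.5167 [271.6 440.2 221.3] [-3.141  0.     2.276] F [ 1.9  0.2 -1.5]
dp [-12.07  -0.64   0.54] rot [-0.    0.    0.26]
```

Call:
{"op": "play_rows", "data": {"dp": [[-12.07,-0.64,0.5],[-12.07,-0.64,0.5],[-12.07,-0.64,0.5],[-12.07,-0.64,0.5],[-12.07,-0.64,0.5]], "rot": [[0,0,0.2],[0,0,0.2],[0,0,0.2],[0,0,0.2],[0,0,0.2]]}}

```text
clock: 0.93
eef_pos: [399.1, 275.4, 213.0]
tcp_rot: [-3.142, 0.0, 2.261]
contact_force: [0.3, 1.4, -0.5]
opening: 0.001
grasp_force: 0.0
```

Call:
{"op": "play_rows", "data": {"dp": [[-6.5,-0.35,0.3],[-6.5,-0.35,0.3],[-6.5,-0.35,0.3],[-6.5,-0.35,0.3],[-6.5,-0.35,0.3]], "rot": [[0,0,0],[0,0,0],[0,0,0],[0,0,0],[0,0,0]]}}

```text
clock: 1.35
eef_pos: [522.8, 107.9, 203.2]
tcp_rot: [-3.141, -0.0, 2.261]
contact_force: [0.3, 0.7, -0.5]
opening: 0.003
grasp_force: 0.0
```

Run:
```python
from h import *
from rig import telemetry
go(telemetry.sense(),[565,56,150],2.249)
```

```text
at 1.35 [522.8 107.9 203.2] [-3.141 -0.     2.261] F [ 0.3  0.7 -0.5]
dp [-1.67 -0.01  1.33] rot [-0.   -0.    0.11]
```

Call:
{"op": "play_rows", "data": {"dp": [[-1.6,0,0.5],[-1.6,0,1.3],[-1.6,0,1.3],[-1.6,0,1.3],[-1.6,0,1.3]], "rot": [[0,0,0],[0,0,0],[0,0,0],[0,0,0],[0,0,0]]}}

```text
clock: 1.77
eef_pos: [562.2, 60.8, 151.3]
tcp_rot: [-3.14, -0.001, 2.26]
contact_force: [0.1, -0.1, 0.7]
opening: 0.002
grasp_force: 0.0
```

Run:
```python
from h import *
from rig import telemetry,optics
s=telemetry.sense();go(s,[565,56,93],2.249)
o=[]
for n in("top","side"):
    f=optics.grab_frame(n);p=proj(f,s["eef_pos"]);q=proj(f,[542,36.9,115]);print(n,p,q)
    x,y=p.astype(int);c=f["color"][y-50:y+50,x-65:x+65,::-1];o.append(cv2.resize(c,None,fx=3,fy=3,interpolation=cv2.INTER_CUBIC))
cv2.imwrite("pics/c2.png",np.hstack(o))
```

```text
at 1.7667 [562.2  60.8 151.3] [-3.14e+00 -1.00e-03  2.26e+00] F [ 0.1 -0.1  0.7]
dp [-0.14 -0.02  1.46] rot [-0.01 -0.01  0.11]
top [296.6787132  237.71097145] [308.15317962 248.16483943]
side [327.2159579  208.02631953] [320.68914746 225.58593873]
```

View pics/c2.png

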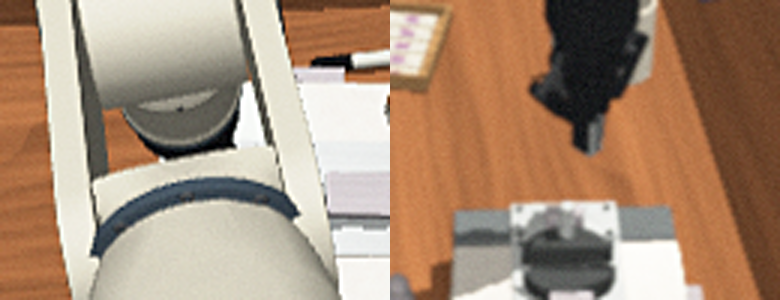

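The side crop shows the shut fingertip where predicted (about (327,208)) and the stud below it near (322,228). The arm hides the disc in the top view. The stud position agrees in both views, so I descend behind it.

Call:
{"op": "play_rows", "data": {"dp": [[-0.1,0.0,0.7],[-0.1,0,1.45],[-0.1,0,1.45],[-0.1,0,1.45]], "rot": [[0,0,0],[0,0,0],[0,0,0],[0,0,0]]}}

```text
clock: 2.2
eef_pos: [564.4, 58.4, 93.8]
tcp_rot: [-3.14, -0.001, 2.262]
contact_force: [-0.1, 0.1, 0.3]
opening: -0.001
grasp_force: 0.0
```

Run:
```python
from h import *
from rig import telemetry
s=telemetry.sense()
nrm=-(V+U)*.7071
# arc for stud centre, stud radius 31 about disc axis, finger centre offset d back along push normal
for d in (15,20.5):
  for th in (90,105,120,135,150,165,180,190):
    t=np.radians(th);X=W(31*np.cos(t),85+31*np.sin(t),93)-nrm*d
    T=Ro.from_euler('xyz',s["tcp_rot"]);print(d,th,X.round(0),(T.inv().apply(X-s["eef_pos"])/40).round(2))
print(s["eef_pos"])
```

```text
15 90 [553.  47.  93.] [-0.05 -0.41  0.02]
15 105 [545.  46.  93.] [ 0.08 -0.57  0.02]
15 120 [537.  44.  93.] [ 0.16 -0.75  0.02]
15 135 [530.  40.  93.] [ 0.19 -0.95  0.02]
15 150 [525.  34.  93.] [ 0.16 -1.16  0.02]
15 165 [521.  27.  93.] [ 0.09 -1.34  0.02]
15 180 [519.  19.  93.] [-0.03 -1.51  0.02]
15 190 [519.  14.  93.] [-0.13 -1.59  0.02]
20.5 90 [557.  50.  93.] [-0.05 -0.27  0.02]
20.5 105 [549.  50.  93.] [ 0.08 -0.43  0.02]
20.5 120 [541.  48.  93.] [ 0.16 -0.62  0.02]
20.5 135 [534.  43.  93.] [ 0.19 -0.82  0.02]
20.5 150 [529.  37.  93.] [ 0.16 -1.02  0.02]
20.5 165 [525.  30.  93.] [ 0.09 -1.21  0.02]
20.5 180 [523.  22.  93.] [-0.03 -1.37  0.02]
20.5 190 [523.  17.  93.] [-0.14 -1.46  0.02]
[564.40884467  58.39778847  93.76540298]
```

Call:
{"op": "play_rows", "data": {"dp": [[-0.05,-0.2,0],[0,-0.35,0],[0.08,-0.45,0],[0.15,-0.6,0],[0.18,-0.75,0]], "rot": [[0,0,0],[0,0,0],[0,0,0],[0,0,0],[0,0,0]]}}

```text
clock: 2.62
eef_pos: [538.9, 45.4, 95.6]
tcp_rot: [3.136, 0.001, 2.26]
contact_force: [2.4, 7.1, 0.7]
opening: -0.003
grasp_force: 3.2
```

Call:
{"op": "play_rows", "data": {"dp": [[0.0,-0.1,0],[0,-0.2,0],[-0.03,-0.3,0],[-0.06,-0.4,0],[-0.1,-0.5,0]], "rot": [[0,0,0],[0,0,0],[0,0,0],[0,0,0],[0,0,0]]}}

```text
clock: 3.03
eef_pos: [525.3, 28.1, 94.8]
tcp_rot: [3.139, 0.001, 2.261]
contact_force: [2.1, 3.6, 0.9]
opening: -0.0
grasp_force: 1.9
```

Run:
```python
from h import *
from rig import telemetry,optics
s=telemetry.sense();print(s["eef_pos"],s["contact_force"])
f=optics.grab_frame("side")
for th in (135,150,165,180):
    t=np.radians(th);print(th,proj(f,W(31*np.cos(t),85+31*np.sin(t),115)).round(1))
c=f["color"][195:275,270:375,::-1];cv2.imwrite("pics/c3.png",cv2.resize(c,None,fx=7,fy=7,interpolation=cv2.INTER_CUBIC))
```

```text
[525.28826025  28.14016241  94.75636924] [2.07728732 3.647396   0.8894648 ]
135 [312. 228.]
150 [310.1 229.7]
165 [309.  231.6]
180 [308.7 233.7]
```

View pics/c3.png

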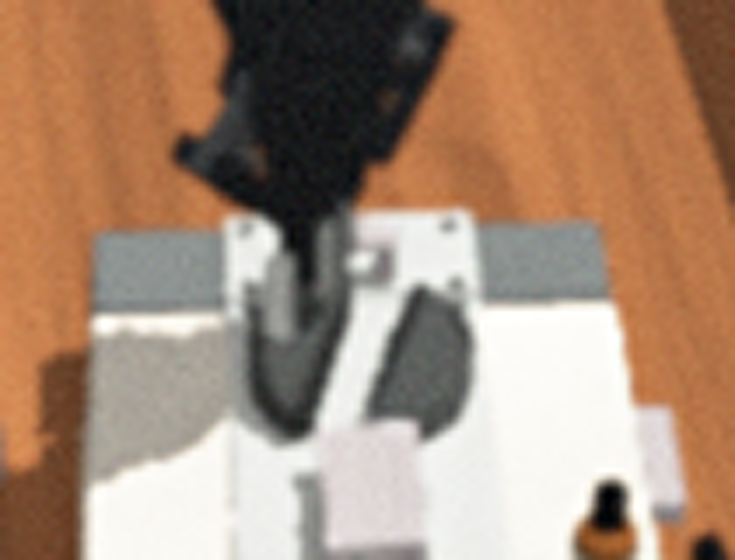

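The disc has turned and its slot runs from about crop (368,415) to (425,290). The stud at (285,285) is held by the finger. Next I work out the angle from the slot edge.

Run:
```python
from h import *
from rig import telemetry
f=pickle.load(open("side.pkl","rb"))
P=lambda x,y,z:ray(f,(x/7+270,y/7+195),z)
C=lambda p:np.array([(p-O)@V,(p-O)@U])
a=C(P(370,410,82));b=C(P(422,293,82));print(a,b,np.degrees(np.arctan2(*(b-a))))
st=C(P(283,250,115));print(st,np.degrees(np.arctan2(st[1]-85,st[0])))
s=telemetry.sense();p=C(s["eef_pos"]);print("finger",p)
for d in (12,15,18):
    q=p-np.array([.707,.707])*d; print(d,q,np.hypot(*(q-[0,85])),np.degrees(np.arctan2(q[1]-85,q[0])))
T=Ro.from_euler('xyz',s["tcp_rot"])
for k in range(0,13,4): print(k,(T.inv().apply(-U*k)/40).round(2))
```

```text
[ 3.00608256 46.23011003] [ 25.98215047 108.7228418 ] 20.186448241780813
[-26.264092    96.48688826] 156.37730959247648
finger [-15.3138033  104.57190542]
12 [-23.7978033   96.08790542] 26.25408707930878 155.01818174243178
15 [-25.9188033   93.96690542] 27.426078049645692 160.91635522029526
18 [-28.0398033   91.84590542] 28.86341958262372 166.2796761969008
0 [0. 0. 0.]
4 [-0.07 -0.07 -0.  ]
8 [-0.14 -0.14 -0.  ]
12 [-0.21 -0.21 -0.  ]
```

Call:
{"op": "play_rows", "data": {"dp": [[-0.05,-0.08,0],[-0.1,-0.15,0],[-0.15,-0.22,0],[-0.15,-0.22,0]], "rot": [[0,0,0],[0,0,0],[0,0,0],[0,0,0]]}}

```text
clock: 3.42
eef_pos: [522.2, 17.2, 93.7]
tcp_rot: [3.141, 0.001, 2.261]
contact_force: [2.9, 0.7, 2.3]
opening: 0.002
grasp_force: 1.2
```

Run:
```python
from h import *
from rig import telemetry,optics
s=telemetry.sense();print(s["eef_pos"],s["contact_force"])
f=optics.grab_frame("side");pickle.dump(f,open("s2.pkl","wb"))
c=f["color"][195:275,270:375,::-1];cv2.imwrite("pics/c4.png",cv2.resize(c,None,fx=7,fy=7,interpolation=cv2.INTER_CUBIC))
```

```text
[522.16326745  17.1777971   93.65265554] [2.93024568 0.69480031 2.34327131]
```

View pics/c4.png

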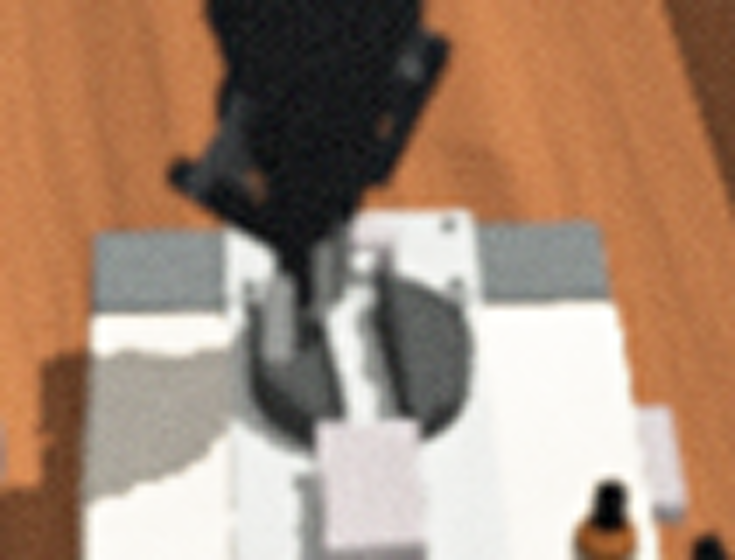

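Run:
```python
from h import *
f=pickle.load(open("s2.pkl","rb"))
P=lambda x,y,z:ray(f,(x/7+270,y/7+195),z)
C=lambda p:np.array([(p-O)@V,(p-O)@U])
for A,B in (((376,285),(408,410)),((322,315),(342,415)),((318,425),(327,545)),((420,422),(427,540))):
    z=82 if A[1]<330 else 85
    a=C(P(*A,z));b=C(P(*B,z));print(a,b,np.degrees(np.arctan2(*(a-b))))
st=C(P(281,275,115));print(st)
for y in(50,120):print([(proj(f,W(x,y,82))-[270,195])*7 for x in(-10,10)])
```

```text
[  9.12556849 113.83703167] [16.55810674 45.74561991] -6.22947479448085
[-11.7875355   97.71887342] [-7.1059192  44.00461768] -4.9811863105180505
[-16.03780857  36.04322201] [-15.60413977 -22.75907314] -0.42255054184239976
[20.09798379 36.28132255] [ 18.44585018 -21.65961122] 1.6332950597268785
[-27.47461145  82.7345913 ]
[array([333.06884667, 403.64033987]), array([388.91553602, 402.27034045])]
[array([324.06362456, 275.34997741]), array([377.36331548, 274.14358305])]
```

It looks about 5° past alignment. I'll retract and go round to the bolt's rear, then check with the top camera.

Call:
{"op": "play_rows", "data": {"dp": [[0,0.3,0],[0,0.4,-0.3],[0,0.4,-1.2],[0,0.4,-2],[0,0.4,-2]], "rot": [[0,0,0],[0,0,0],[0,0,0],[0,0,0],[0,0,0]]}}

```text
clock: 3.88
eef_pos: [537.4, 28.6, 178.5]
tcp_rot: [3.137, 0.004, 2.261]
contact_force: [0.7, -0.0, 0.9]
opening: -0.001
grasp_force: 0.0
```

Run:
```python
from h import *
from rig import telemetry
go(telemetry.sense(),W(0,-215,150),3.034)
```

```text
at 3.8833 [537.4  28.6 178.5] [3.137 0.004 2.261] F [ 0.7 -0.   0.9]
dp [-5.68 -5.71  0.71] rot [ 0.03  0.06 -7.38]
```

Call:
{"op": "play_rows", "data": {"dp": [[-5.7,-5.7,0],[-5.7,-5.7,0],[-5.7,-5.7,0],[-5.7,-5.7,0],[-5.7,-5.7,0]], "rot": [[0,0,-7.3],[0,0,-7.3],[0,0,-7.3],[0,0,-7.3],[0,0,-7.3]]}}

```text
clock: 4.3
eef_pos: [516.1, -160.5, 172.8]
tcp_rot: [-3.141, -0.002, 2.832]
contact_force: [1.2, -0.2, 0.6]
opening: 0.003
grasp_force: 0.0
```

Run:
```python
from h import *
from rig import telemetry
go(telemetry.sense(),W(0,-215,150),3.034)
```

```text
at 4.3 [ 516.1 -160.5  172.8] [-3.141e+00 -2.000e-03  2.832e+00] F [ 1.2 -0.2  0.6]
dp [-0.76 -3.21  0.57] rot [-0.   -0.02 -1.93]
```

Call:
{"op": "play_rows", "data": {"dp": [[-0.75,-3.2,0],[-0.75,-3.2,0],[-0.75,-3.2,0],[-0.75,-3.2,0.2],[-0.75,-3.2,0.5]], "rot": [[0,0,-1.5],[0,0,-1.5],[0,0,-1.5],[0,0,-1.5],[0,0,-1.5]]}}

```text
clock: 4.72
eef_pos: [505.7, -293.3, 153.3]
tcp_rot: [-3.14, 0.001, 2.979]
contact_force: [-0.8, 0.4, 1.0]
opening: 0.003
grasp_force: 0.0
```

Run:
```python
from h import *
from rig import telemetry,optics
s=telemetry.sense();go(s,W(0,-205,76),3.034)
f=optics.grab_frame("top");pickle.dump(f,open("t2.pkl","wb"))
c=f["color"][195:310,275:440,::-1];cv2.imwrite("pics/c5.png",cv2.resize(c,None,fx=4.8,fy=4.8,interpolation=cv2.INTER_CUBIC))
```

```text
at 4.7167 [ 505.7 -293.3  153.3] [-3.140e+00  1.000e-03  2.979e+00] F [-0.8  0.4  1. ]
dp [0.02 0.29 1.93] rot [-0.01  0.01 -0.52]
```

View pics/c5.png

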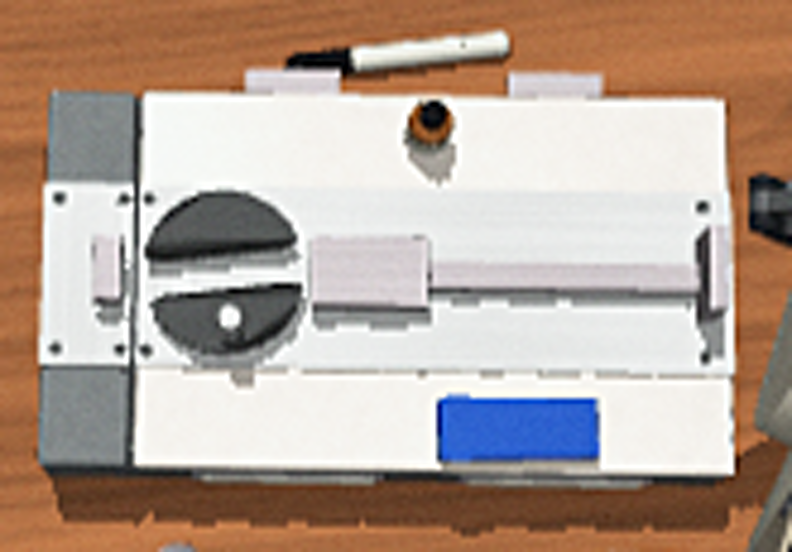

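Top crop: the slot edges run (150,258)→(295,243) and (155,298)→(300,286), about 0.11 rad past line. That is inside the 0.22 limit, and the flared mouth will centre the rest. The bolt and the bystanders haven't moved. Now I descend behind the push plate.

Call:
{"op": "play_rows", "data": {"dp": [[0,0.2,0.9],[0,0.3,1.9],[0,0.3,1.9],[0,0.3,1.9],[0,0.3,1.9]], "rot": [[0,0,-0.5],[0,0,-0.5],[0,0,-0.5],[0,0,-0.5],[0,0,-0.5]]}}

```text
clock: 5.18
eef_pos: [508.0, -277.8, 78.5]
tcp_rot: [-3.142, -0.0, 3.036]
contact_force: [-0.1, -0.9, 0.5]
opening: 0.001
grasp_force: 0.0
```

Run:
```python
from h import *
from rig import telemetry
s=telemetry.sense();go(s,W(0,-175,76),3.034);go(s,W(0,-40,76),3.034)
```

```text
at 5.1833 [ 508.  -277.8   78.5] [-3.142 -0.     3.036] F [-0.1 -0.9  0.5]
dp [0.01 0.64 0.06] rot [-0.   -0.    0.02]
at 5.1833 [ 508.  -277.8   78.5] [-3.142 -0.     3.036] F [-0.1 -0.9  0.5]
dp [0.01 4.02 0.06] rot [-0.   -0.    0.02]
```

Call:
{"op": "play_rows", "data": {"dp": [[0,0.12,0.05],[0,0.24,0.05],[0,0.36,0.05],[0,0.48,0.05],[0,0.6,0.05]], "rot": [[0,0,0],[0,0,0],[0,0,0],[0,0,0],[0,0,0]]}}

```text
clock: 5.6
eef_pos: [510.8, -255.0, 76.7]
tcp_rot: [-3.14, 0.002, 3.035]
contact_force: [-0.3, -4.9, 3.6]
opening: 0.002
grasp_force: 2.2
```

Call:
{"op": "play_rows", "data": {"dp": [[0,0.12,0],[0,0.24,0],[0,0.36,0],[0,0.48,0],[0,0.6,0]], "rot": [[0,0,0],[0,0,0],[0,0,0],[0,0,0],[0,0,0]]}}

```text
clock: 6.02
eef_pos: [512.5, -230.3, 75.5]
tcp_rot: [-3.141, 0.0, 3.035]
contact_force: [-0.4, -4.7, 2.9]
opening: 0.002
grasp_force: 2.2
```

Call:
{"op": "play_rows", "data": {"dp": [[0,0.12,0],[0,0.24,0],[0,0.36,0],[0,0.48,0],[0,0.6,0]], "rot": [[0,0,0],[0,0,0],[0,0,0],[0,0,0],[0,0,0]]}}

```text
clock: 6.43
eef_pos: [515.0, -206.3, 75.4]
tcp_rot: [3.142, -0.0, 3.035]
contact_force: [-0.5, -3.6, 3.3]
opening: -0.002
grasp_force: 2.1
```

Call:
{"op": "play_rows", "data": {"dp": [[0,0.12,0],[0,0.24,0],[0,0.36,0],[0,0.48,0],[0,0.6,0]], "rot": [[0,0,0],[0,0,0],[0,0,0],[0,0,0],[0,0,0]]}}

```text
clock: 6.85
eef_pos: [517.5, -182.5, 75.4]
tcp_rot: [3.142, -0.0, 3.035]
contact_force: [-0.7, -4.3, 2.8]
opening: -0.002
grasp_force: 1.9
```

Run:
```python
from h import *
from rig import telemetry,optics
s=telemetry.sense();p=s["eef_pos"]-O;print(p@V,p@U);go(s,W(0,-42,76),3.034)
f=optics.grab_frame("side")
c=f["color"][195:315,270:375,::-1];cv2.imwrite("pics/c6.png",cv2.resize(c,None,fx=5,fy=5,interpolation=cv2.INTER_CUBIC))
```

```text
-0.2552746324760209 -104.89324915279117
at 6.85 [ 517.5 -182.5   75.4] [ 3.142 -0.     3.035] F [-0.7 -4.3  2.8]
dp [-0.01  1.57 -0.01] rot [ 0.   -0.    0.01]
```

View pics/c6.png

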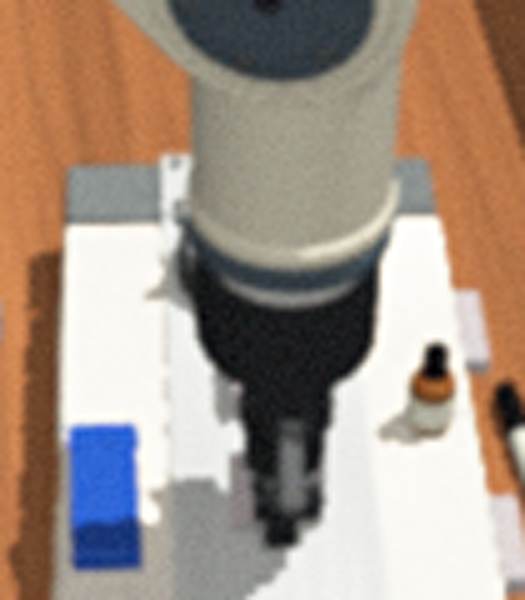

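The finger sits centred behind the push plate, and the bottle and mailer haven't moved. The force is low, so I carry on.

Call:
{"op": "play_rows", "data": {"dp": [[0,0.12,0],[0,0.24,0],[0,0.36,0],[0,0.48,0],[0,0.6,0]], "rot": [[0,0,0],[0,0,0],[0,0,0],[0,0,0],[0,0,0]]}}

```text
clock: 7.32
eef_pos: [520.1, -158.7, 75.3]
tcp_rot: [3.142, -0.0, 3.035]
contact_force: [0.1, -3.8, -0.9]
opening: 0.002
grasp_force: 1.8
```

Call:
{"op": "play_rows", "data": {"dp": [[0,0.12,0],[0,0.24,0],[0,0.36,0],[0,0.48,0],[0,0.6,0]], "rot": [[0,0,0],[0,0,0],[0,0,0],[0,0,0],[0,0,0]]}}

```text
clock: 7.73
eef_pos: [522.6, -134.7, 75.4]
tcp_rot: [3.142, -0.0, 3.035]
contact_force: [0.5, -2.7, -1.6]
opening: 0.002
grasp_force: 1.4
```

Call:
{"op": "play_rows", "data": {"dp": [[0,0.05,0],[0,0.1,0],[0,0.15,0],[0,0.18,0]], "rot": [[0,0,0],[0,0,0],[0,0,0],[0,0,0]]}}

```text
clock: 8.07
eef_pos: [523.4, -127.9, 75.4]
tcp_rot: [3.142, -0.0, 3.035]
contact_force: [0.3, -2.7, -0.7]
opening: -0.002
grasp_force: 1.2
```

Call:
{"op": "play_rows", "data": {"dp": [[0,0.04,0],[0,0.08,0],[0,0.12,0],[0,0.16,0]], "rot": [[0,0,0],[0,0,0],[0,0,0],[0,0,0]]}}

```text
clock: 8.4
eef_pos: [524.0, -123.0, 75.5]
tcp_rot: [-3.139, 0.0, 3.036]
contact_force: [-3.1, -20.4, -2.3]
opening: -0.001
grasp_force: 10.5
```

Call:
{"op": "play_rows", "data": {"dp": [[0,0.03,0],[0,0.05,0],[0,0.05,0]], "rot": [[0,0,0],[0,0,0],[0,0,0]]}}

```text
clock: 8.65
eef_pos: [524.0, -123.0, 75.5]
tcp_rot: [-3.137, 0.0, 3.037]
contact_force: [-3.7, -23.8, -2.5]
opening: -0.002
grasp_force: 12.5
```

The force rose to 24 N with the finger centre at case y of about -45 mm, which is where home should be. I back off, rise and check.

Call:
{"op": "play_rows", "data": {"dp": [[0,-0.3,0],[0,-0.8,0],[0,-1.3,-0.3],[0,-1.5,-1.3],[0,-1.5,-2]], "rot": [[0,0,0],[0,0,0],[0,0,0],[0,0,0],[0,0,0]]}}

```text
clock: 9.07
eef_pos: [517.5, -180.7, 156.8]
tcp_rot: [3.141, -0.001, 3.033]
contact_force: [1.2, -0.7, 0.7]
opening: 0.003
grasp_force: 0.0
```

Call:
{"op": "play_rows", "data": {"dp": [[0,-4,-1],[0,-4,-1],[0,-4,-1],[0,-4,-1],[0,-4,-1]], "rot": [[0,0,0],[0,0,0],[0,0,0],[0,0,0],[0,0,0]]}}

```text
clock: 9.48
eef_pos: [501.3, -345.0, 198.0]
tcp_rot: [-3.138, 0.004, 3.032]
contact_force: [0.1, -0.2, 0.4]
opening: 0.004
grasp_force: 0.0
```

Run:
```python
from h import *
from rig import telemetry,optics
print(telemetry.sense()["contact_force"])
f=optics.grab_frame("top")
c=f["color"][195:310,275:440,::-1];cv2.imwrite("pics/c7.png",cv2.resize(c,None,fx=4.8,fy=4.8,interpolation=cv2.INTER_CUBIC))
print([((proj(f,W(0,y,78))-[274.5,194.5])*4.8).round(0) for y in(156,162)])
```

```text
[ 0.08405691 -0.21443893  0.35294073]
[array([ 86., 272.]), array([ 75., 272.])]
```

View pics/c7.png

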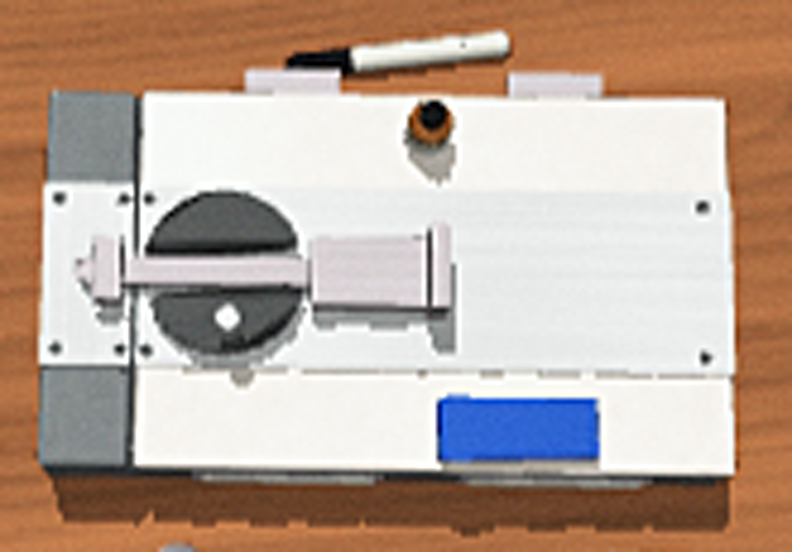

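The bolt is through the disc and keeper, its nose at crop (76,270), which is the predicted home pixel. The push plate is against the guide, the slot is in line and the bystanders haven't moved.

```bash
python3 -c "
from rig import r
print(r.sign_off())"
```

```text
the job is handed in; nothing more can be done
None
```

The case is locked and the job handed in at about 9.5 s: the bolt is fully home through the disc and keeper, the slot is in line, nothing else moved as far as the final top-camera crop shows, and the arm is clear (no verdict came back).

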